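# Zero the run-out gauge and load the next spindle

## Task

Get the run-out gauge ready for its next check: first turn the black knob on its dial anticlockwise (seen from above) until the red peak pointer is fully back at the zero stop, the red mark. Then take the pale spindle from the blue wooden rack and lay it gently, not dropped, across the gauge's two metal vees so that its plain ends sit down fully in both, and let go. Leave the pointer at zero, the dark spindle in the rack and the other things on the bench where they are.

Things in the scene. Friction and masses are not known exactly. Their poses are not given: they have to be found in the camera images.
- peak_knob (a joint): angle of the gauge's reset knob with its red peak pointer (rad): 0 at the zero stop (pointer on the red mark and at the steel pin), growing clockwise seen from above, up to 2.9. It stays where it is left, light friction (0.05 N m). The start is between 1.0 and 2.4.
- knob_grip (a point): on the knob's vertical axis at grip height, 30 mm above the dial face (100 mm above the table). The knob is an upright black bar 14 mm thick (along this point's x), 44 mm long (along y), from 5 to 41 mm above the face, on a disc 42 mm across; the red pointer lies along +y. The point turns with the knob: at joint 0 its axes are parallel to the gauge's.
- gauge: fixed run-out gauge: dark base plate 260 x 210 x 12 mm, origin at the centre of its underside on the table. At local x = -70 mm a white dial housing (110 x 130 mm, top 70 mm above the table) with the round dial and knob on top; at local x = +85 mm two aluminium vees, at local y = +78 and -78 mm. The zero mark lies at local +y of the dial's centre.
- seat (a point): where the middle of a seated spindle belongs: 52 mm above the table, midway between the two vees, spindle axis along this point's y (the gauge's y). Each vee is 14 mm thick along y, opens 90 degrees upward, 42 mm wide at its mouth, top 55 mm above the table; a spindle may lie up to 9 mm off along y before a bead meets a vee. A feeler at y = +42 mm stays 23 mm below the axis.
- pale_spindle: pale maple-coloured turned spindle, 200 mm long along its y axis, origin at its middle on the axis; both ends alike. Ends (last 38 mm) 26 mm diameter; two fat beads, 40 mm diameter at most, 24 to 62 mm from the middle; between them a plain neck 26 mm in diameter and 46 mm long to grip. 0.11 kg. Starts in one of the rack's two bays, axis 52 mm above the table.
- dark_spindle: dark walnut-coloured turned spindle, 200 mm long along its y axis, origin at its middle on the axis; both ends alike. Ends (last 38 mm) 26 mm diameter; two fat beads, 40 mm diameter at most, 24 to 62 mm from the middle; between them a plain neck 26 mm in diameter and 46 mm long to grip. 0.11 kg. Lies in the rack's other bay, to be left there.
- rack: fixed wooden rack painted blue, base 210 x 200 x 12 mm, origin at the centre of its underside; two bays at local x = -55 and +55 mm, each with two wooden vees like the gauge's at local y = +78 and -78 mm.
- bowl: turned wooden bowl, 130 mm wide, 55 mm high; origin under its centre. Bystander.
- oil_bottle: amber bottle, 64 mm diameter, 150 mm high; origin under its centre. Bystander.
- wax_tin: round tin, 84 mm diameter, 50 mm high; origin under its centre. Bystander.
- mallet: hammer with a wooden handle, lying on the bench. Bystander.
- dust_brush: hand brush, lying on the bench. Bystander.
- offcut: wood offcut 90 x 60 x 45 mm; origin under its centre. Bystander.
Not all that is in view belongs to the job. Leave any orange look-alike of the pale_spindle alone.

How it is judged:
On the way, in this order (a step that is already met when the one before it is completed fails the run):
1. the peak pointer is turned back to zero (within 0.08 rad) (value of joint peak_knob below 0.08 rad), for 0.2 s.
2. with the pointer at zero, the pale spindle lies in the gauge's two vees (value of joint peak_knob below 0.08 rad and horizontal distance between pale_spindle and seat below 0.012 m and x of pale_spindle in the frame of seat between -0.006 and 0.006 m and z of pale_spindle in the frame of seat between -0.004 and 0.004 m and angle between the y axis of pale_spindle and the y axis of seat, either way round below 0.06 rad), for 0.2 s.
At the end, for the whole second after the job is handed in: The peak pointer stands within 0.08 rad of its zero stop; the pale spindle lies still in both gauge vees, its middle within 12 mm of the seat along the axis, 6 mm across and 4 mm in height, and within 0.06 rad in direction; the dark spindle is within 15 mm of its start (all of step 2 and linear speed of pale_spindle below 0.02 m/s and distance of dark_spindle from where it was at the start of the episode below 0.015 m); the robot touches nothing.
It fails at once if a bystander is pushed more than 30 mm (distance of any of bowl, oil_bottle, wax_tin, mallet, dust_brush, offcut, dark_spindle from where it was at the start of the episode above 0.03 m).
It fails at once if the pale spindle is dropped or thrown into the gauge (faster than 0.5 m/s within 50 mm of the seat) (distance between pale_spindle and seat below 0.05 m and linear speed of pale_spindle above 0.5 m/s).
It also fails if it takes over 72 s, if anything falls off the work surface, if the arm or the gripper's body presses on something with over 40 N, if the wrist force passes 120 N, or if a joint passes its speed limit or range.

## Robot

A 6-joint arm with a two-finger parallel gripper is mounted at the origin on the work surface. World frame = base frame: x ahead of the robot, y to its left, z up, the work surface at z = 0. Lengths are in m, angles in rad, forces in N, time in s.
With the tool pointing down it reaches from about 0.325 to 1 m from the base axis. Payload 5.1 kg.
Tool frame: the origin (TCP) lies between the finger pads; the fingertips stand 22 mm ahead of it and the grasp point (between the pads) lies 3 mm ahead of it; z points along the fingers, y is the line along which they close (so a half turn about z gives the same grasp; the last joint's range is limited). The gripper opens to 85 mm and grips with 20 to 120 N. Pads are 22 mm wide; open, the fingers measure 114 mm over their backs; the gripper's body (76 mm by 85 mm) begins 54 mm behind the grasp point. The pads swing forward as they close: fully open they stand 13 mm farther back than shut.
Start: joints at [-1.292, 0.124, 1.65, -0, 1.367, -0.083], TCP at [0.23, -0.608, 0.253] pointing down, gripper open.
Joint ranges: [-2.61, 2.61], [-1.02, 2.33], [0.03, 2.71], [-1.35, 4.49], [0.32, 2.68], [-2.91, 2.91]. Speed limits (rad/s): [2.57, 2.57, 3.14, 3.14, 3.14, 3.14].

## Interface

Orientations are given as a unit quaternion [w, x, y, z].
In Python, from plant import * gives the robot as it stands. The module is installed in compiled form; this text tells all that it offers.
- The arm moves only by the tool carry_out, never from a script. Its argument "steps" is text: rows parted by semicolons, each of 7 numbers parted by spaces: the turn, a rotation vector about the tool's x, y, z in rad, then the shift along the tool's x, y, z in cm, then the opening, from 0 (shut) to 1 (fully open). In form: wx wy wz tx ty tz fingers; .... A call has 1 to 5 rows; each row is the pose to reach, as a shift and turn from the pose commanded when the call began, along the tool's axes at that moment; what a row does not reach only later rows make up. A row lasts 1/12 s, in which the tool goes at most 41.7 mm and 7.16 degrees, less where a joint would pass 70% of its speed; a pose out of reach is approached as far as the arm can. A call with a gripper value outside its range is refused whole. The fingers move at their own pace and stop on an object; "squeeze" is the grip in N (left out, the last holds). Time passes only in rows, so rows that repeat a pose let the fingers close. It gives the time, the measured TCP pose, the force, the opening and the grip force at its end, in the units of the state.
- sense(): the state, without advancing time (a new reading comes with each control period).
- capture(name): name is "scene" or "side" or "wrist"; returns a dict with "color" (384x512x3 uint8, red, green, blue), "range_z" (384x512 float32, m along the optical axis (not along the pixel's ray), 0 where there is no reading), "mtx" (3x3 intrinsics, pixels), "cam_to_world" (4x4, takes a point from camera to world coordinates). Camera axes: x right, y up, looking along -z (the intrinsics and any distortion apply to the point x, -y, -z); pixel columns grow to the right and rows downward; lengths in m; the calibration is good to about 2 mm. A picture is of the moment at which its call begins.
- job_done(): hands the job in; it is judged then, once.
Trained networks look in the newest picture that a camera, given by its name, has taken for a name from the list of things; names that differ only in an ending like _2 or _b are one class to them, and where a whole thing is asked for, a point or a joint stands for the part that bears it (a point fixed in the world has none). Each returns a list of dicts, best first, with "p" (0 to 1); they miss things now and then, are a little off and sometimes report something else, mostly with a low value. They report only what shows in the picture. A call takes as long as a camera call. They do not tell look-alikes from the thing itself.
- regions_of(query, camera): "pixels" (384x512 bool, what is visible of it) and "rect" ([centre column, centre row, width, height] in pixels, round what is visible of it).
The state is a dict: "time": time; "qpos": joint angles; "qvel": joint speeds; "joint_efforts": joint torques, N m; "eef_pos": TCP position; "ee_rot": TCP orientation; "force": force on the tool from outside, world axes, zero at the start; "torque": the same for the moment, N m; "opening": opening from 0.0 (shut) to 1.0 (fully open); "gripper_force": force on a finger pad.
Only numpy, scipy, OpenCV 4.12 (cv2) and the standard library are available. Lean on these libraries where they do the work, as an engineer would, in place of code of your own. Each camera call takes 0.05 s, during which the arm holds its last target. There are 200 camera calls.

## Working session

There is one attempt and no reset: what is moved stays moved. The work goes in short steps, Python scripts to look and compute and a tool call to move; the robot and the scene stay as the last step left them, time stands still between calls to the robot, and variables do not carry over. Pictures are saved under pics/ and viewed, at most 10 in all, crops included, and the job is handed in when it is done.

Besides the shell and the picture viewer there is one more tool, called after "Request:" by a JSON object that holds its "fn" and its "kwargs", one argument or row to a line. carry_out: Moves the arm, as the interface text tells. Its arguments: {"type":"object","properties":{"steps":{"type":"string"},"squeeze":{"type":"number"}},"required":["steps"]}

```bash
mkdir -p pics
python3 - <<'E'
from plant import *
import cv2,numpy as np
s=sense();print(s['time'],s['eef_pos'],s['ee_rot'],s['opening'])
ims=[]
for n in ["scene","side"]:
    c=capture(n);np.savez(f'{n}.npz',**c)
    ims.append(c['color'][:,:,::-1])
    for q in ["pale_spindle","dark_spindle","gauge","rack","peak_knob"]:
        for r in regions_of(q,n)[:3]: print(n,q,round(r['p'],2),np.round(r['rect']))
cv2.imwrite('pics/a.png',cv2.resize(ims[0],(800,600)));cv2.imwrite('pics/b.png',cv2.resize(ims[1],(800,600)))
E
```

```text
0.0 [ 0.22987665 -0.60739295  0.25204872] [-1.04770184e-03  9.83684938e-01  1.79896728e-01 -1.08289582e-04] 0.9986736491599928
scene pale_spindle 0.6 [183. 188.  42.  34.]
scene pale_spindle 0.59 [207. 213.  53.  26.]
scene gauge 0.67 [287. 180.  76.  57.]
scene rack 0.88 [219. 239.  78.  56.]
scene peak_knob 0.58 [278. 157.  10.  10.]
scene peak_knob 0.51 [260. 273.  50.  46.]
side pale_spindle 0.81 [330. 218.  28.  42.]
side pale_spindle 0.66 [291. 176.  44.  30.]
side dark_spindle 0.83 [272. 162.  48.  28.]
side gauge 0.9 [225. 246.  86.  80.]
side rack 0.74 [280. 180.  70.  49.]
side rack 0.61 [184. 182.  33.  27.]
side peak_knob 0.55 [232. 245.  14.  17.]
```

View pics/a.png

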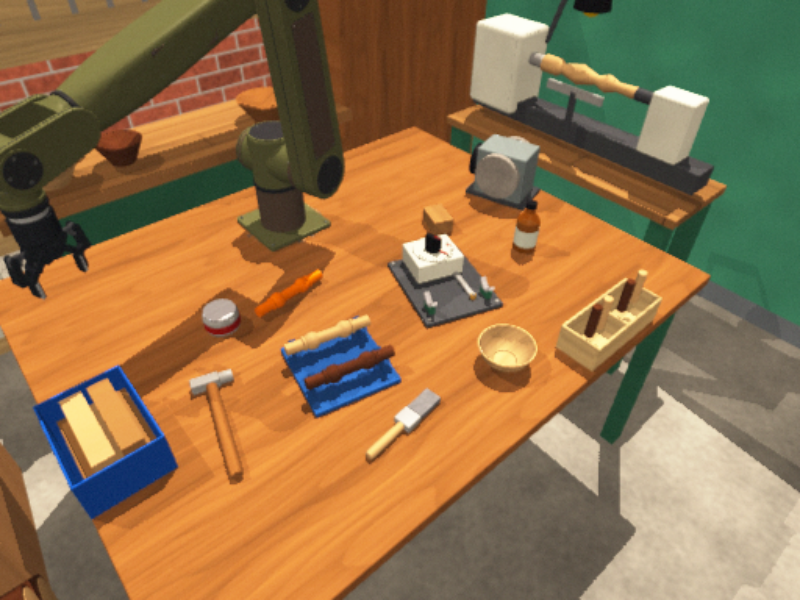

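View pics/b.png

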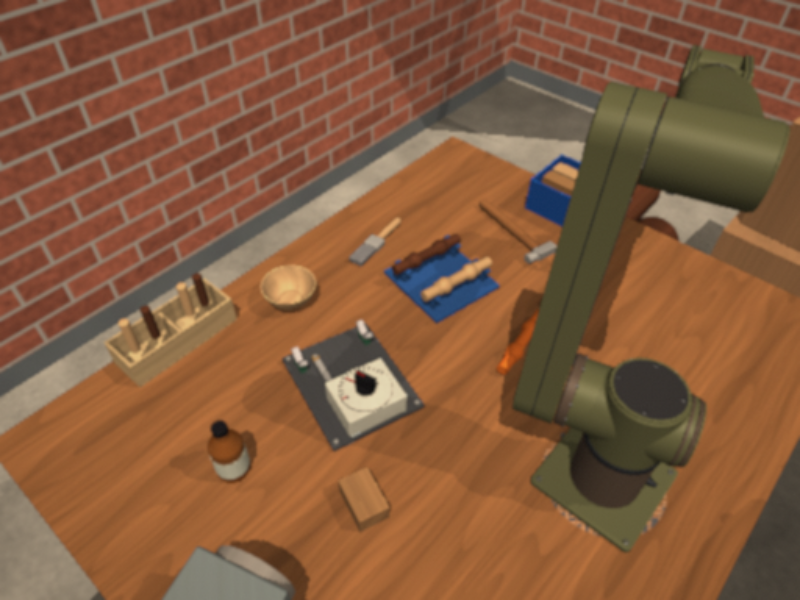

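The scene view (800x600) shows the gauge at (440,275), its knob at (433,243), and the blue rack at (340,365). The pale spindle is in the robot-side bay at (328,335), the dark one at (350,367), and the orange look-alike on the table at (290,293). The side view agrees: knob (365,383), pale (457,280), dark (427,254).

```bash
cat > h.py <<'E'
import numpy as np,cv2
from plant import *
def world(c):
    K=c['mtx'];z=c['range_z'];h,w=z.shape
    u,v=np.meshgrid(np.arange(w),np.arange(h))
    P=np.stack([(u-K[0,2])/K[0,0]*z,-(v-K[1,2])/K[1,1]*z,-z],-1)
    T=c['cam_to_world'];W=P@T[:3,:3].T+T[:3,3]
    W[z<=0]=np.nan
    return W
E
python3 - <<'E'
from h import *
for n,D in {'scene':{'pale':(329,335),'dark':(350,367),'housing':(420,262),'gaugeplate':(440,300),'vee1':(430,300),'vee2':(487,287)},'side':{'pale':(457,281),'dark':(427,255),'housing':(345,408),'vee1':(298,357),'vee2':(363,328),'knob':(366,380)}}.items():
    c=dict(np.load(n+'.npz'));W=world(c)
    for k,(u,v) in D.items():
        print(n,k,np.round(W[int(v*.64),int(u*.64)],3))
    m=c['cam_to_world'];print(m[:3,3])
c=capture('wrist');s=sense();T=c['cam_to_world'];print(T.round(3),s['eef_pos'],c['mtx'])
E
```

```text
scene pale [ 0.521 -0.202  0.059]
scene dark [ 0.63  -0.223  0.066]
scene housing [0.462 0.124 0.067]
scene gaugeplate [0.557 0.11  0.007]
scene vee1 [0.565 0.067 0.037]
scene vee2 [0.619 0.211 0.039]
[ 1.28287148 -0.67098747  0.95809743]
side pale [ 0.502 -0.189  0.056]
side dark [ 0.61  -0.21   0.055]
side housing [0.445 0.245 0.064]
side vee1 [0.621 0.21  0.043]
side vee2 [0.576 0.055 0.04 ]
side knob [0.437 0.19  0.107]
[-0.07510041  0.6935737   1.09802435]
[[ 0.353  0.897  0.268  0.297]
 [-0.936  0.338  0.102 -0.582]
 [ 0.001 -0.286  0.958  0.374]
 [ 0.     0.     0.     1.   ]] [ 0.23005547 -0.60791422  0.2533528 ] [[317.41030446   0.         255.92675669]
 [  0.         317.41030446 191.95309475]
 [  0.           0.           1.        ]]
```

Request:
{"fn": "carry_out", "kwargs": {
  "steps": "0 0 0 2.3 -3.3 0 1; 0 0 0 4.6 -6.5 0 1; 0 0 0 7 -9.8 0 1; 0 0 0 9.3 -13 0 1; 0 0 0 11.6 -16.3 0 1"
}}

```text
time: 1.07
eef_pos: [0.281, -0.4128, 0.2532]
ee_rot: [0.0, 0.984, 0.18, 0.0]
force: [0.9, -0.7, 0.7]
opening: 0.999
gripper_force: 0.0
```

Request:
{"fn": "carry_out", "kwargs": {
  "steps": "0 0 0 2.3 -3.3 0 1; 0 0 0 4.6 -6.5 0 1; 0 0 0 7 -9.8 0 1; 0 0 0 9.3 -13 0 1; 0 0 0 11.6 -16.3 0 1"
}}

```text
time: 1.48
eef_pos: [0.3316, -0.2192, 0.2536]
ee_rot: [0.0, 0.984, 0.179, 0.0]
force: [1.5, -0.2, 0.0]
opening: 1.003
gripper_force: 0.0
```

Request:
{"fn": "carry_out", "kwargs": {
  "steps": "0 0 0 2.3 -3.3 0 1; 0 0 0 4.6 -6.5 0 1; 0 0 0 7 -9.8 0 1; 0 0 0 9.3 -13 0 1; 0 0 0 11.6 -16.3 0 1"
}}

```text
time: 1.9
eef_pos: [0.3825, -0.0255, 0.2538]
ee_rot: [0.0, 0.984, 0.18, 0.001]
force: [0.9, -0.8, 0.6]
opening: 1.002
gripper_force: 0.0
```

Request:
{"fn": "carry_out", "kwargs": {
  "steps": "0 0 0 2.3 -3.3 0 1; 0 0 0 4.6 -6.5 0 1; 0 0 0 7 -9.8 0 1; 0 0 0 9.3 -13 0 1; 0 0 0 11.6 -16.3 0 1"
}}

```text
time: 2.32
eef_pos: [0.4333, 0.1684, 0.2537]
ee_rot: [0.0, 0.984, 0.18, 0.001]
force: [1.4, -0.9, 0.1]
opening: 1.0
gripper_force: 0.0
```

Run:
```python
from h import *
c=capture('wrist');np.savez('w1.npz',**c)
cv2.imwrite('pics/c.png',cv2.resize(c['color'][:,:,::-1],(800,600)))
s=sense();print(s['eef_pos'],s['qpos'].round(3) if hasattr(s['qpos'],'round') else s['qpos'])
W=world(c);z=W[...,2]
m=(abs(z-.111)<.006)
print(m.sum(),np.nanmean(W[m],0))
m=(abs(z-.07)<.004); print(m.sum(), cv2.minAreaRect(W[m][:,:2].astype(np.float32)))
m=(abs(z-.012)<.004); print(m.sum(), cv2.minAreaRect(W[m][:,:2].astype(np.float32)))
for q in ["peak_knob","gauge"]:
    for r in regions_of(q,"wrist")[:2]: print(q,round(r['p'],2),np.round(r['rect']))
```

```text
[0.43401457 0.17367648 0.25359351] [ 0.263 -0.298  2.044  0.005  1.393  1.466]
842 [0.44610057 0.18591833 0.11082803]
12505 ((0.445382297039032, 0.18583545088768005), (0.12869468331336975, 0.10862419754266739), 71.25109100341797)
27727 ((0.4827253520488739, 0.13971084356307983), (0.26741862297058105, 0.5315538644790649), 23.654695510864258)
peak_knob 0.66 [243. 147.  43.  83.]
gauge 0.82 [289. 117. 298. 235.]
```

View pics/c.png

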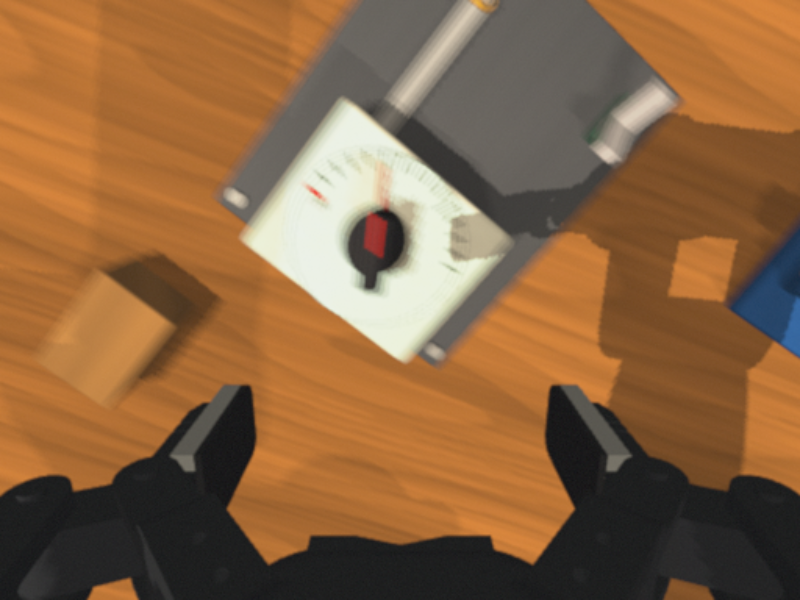

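Run:
```python
from h import *
c=capture('wrist');np.savez('w2.npz',**c);W=world(c);z=W[...,2]
m=(abs(z-.07)<.004);r=cv2.minAreaRect(W[m][:,:2].astype(np.float32));print(r)
m=(z>.104)&(z<.118);b=cv2.minAreaRect(W[m][:,:2].astype(np.float32));print('bar',b)
C=np.array(r[0]);hs=c['color'].astype(int)
red=(hs[...,0]>hs[...,1]*1.35)&(hs[...,0]>hs[...,2]*1.35)&(abs(z-.072)<.008)
d=W[...,:2]-C;rad=np.hypot(d[...,0],d[...,1]);m=red&(rad<.065)&(rad>.026)
n,l,st,ce=cv2.connectedComponentsWithStats(m.astype(np.uint8))
for i in range(1,n):
    if st[i,4]>8:
        p=W[l==i].mean(0);q=p[:2]-C;print(st[i,4],p.round(4),np.degrees(np.arctan2(q[1],q[0])).round(1),np.hypot(*q).round(4))
print(sense()['eef_pos'],sense()['ee_rot'])
```

```text
((0.4451880156993866, 0.18588250875473022), (0.128913015127182, 0.10899443179368973), 71.23046112060547)
bar ((0.4451574981212616, 0.1857057809829712), (0.043988656252622604, 0.013951187022030354), 13.646798133850098)
82 [0.4801 0.1932 0.0733] 11.8 0.0357
38 [0.4597 0.2292 0.0707] 71.5 0.0457
[0.43305551 0.16702377 0.25319702] [ 2.17558688e-04  9.83437771e-01  1.81245626e-01 -3.56275230e-04]
```

Request:
{"fn": "carry_out", "kwargs": {
  "steps": "0 0 0.063 1 -0.7 2 0.6; 0 0 0.126 1.84 -1.42 4.5 0.6; 0 0 0.126 1.84 -1.42 7 0.6; 0 0 0.126 1.84 -1.42 9 0.6; 0 0 0.126 1.84 -1.42 10 0.6"
}}

```text
time: 2.93
eef_pos: [0.4438, 0.1841, 0.1504]
ee_rot: [0.0, 0.993, 0.117, -0.002]
force: [-0.6, 0.3, 0.1]
opening: 0.595
gripper_force: 0.0
```

Request:
{"fn": "carry_out", "kwargs": {
  "steps": "0 0 0 0 0 1.5 0.6; 0 0 0 0 0 3 0.6; 0 0 0 0 0 4 0.6; 0 0 0 0 0 4.8 0.6; 0 0 0 0 0 4.8 0.6"
}}

```text
time: 3.35
eef_pos: [0.4446, 0.185, 0.104]
ee_rot: [0.0, 0.993, 0.117, -0.001]
force: [-0.3, 0.7, 0.6]
opening: 0.602
gripper_force: 0.0
```

Request:
{"fn": "carry_out", "kwargs": {
  "steps": "0 0 0 0 0 0 0; 0 0 0 0 0 0 0; 0 0 0 0 0 0 0; 0 0 0 0 0 0 0; 0 0 0 0 0 0 0",
  "squeeze": 25
}}

```text
time: 3.77
eef_pos: [0.4464, 0.1854, 0.1066]
ee_rot: [0.001, 0.993, 0.118, 0.001]
force: [0.5, -4.9, 5.2]
opening: 0.161
gripper_force: 29.2
```

Request:
{"fn": "carry_out", "kwargs": {
  "steps": "0 0 0 0 0 0 0; 0 0 0 0 0 0 0; 0 0 0 0 0 0 0; 0 0 0 0 0 0 0; 0 0 0 0 0 0 0",
  "squeeze": 25
}}

```text
time: 4.18
eef_pos: [0.4464, 0.1854, 0.1066]
ee_rot: [0.001, 0.993, 0.118, 0.001]
force: [0.4, -5.0, 4.4]
opening: 0.161
gripper_force: 29.2
```

Request:
{"fn": "carry_out", "kwargs": {
  "steps": "0 0 -0.12 0 0 0 0; 0 0 -0.24 0 0 0 0; 0 0 -0.36 0 0 0 0; 0 0 -0.48 0 0 0 0; 0 0 -0.6 0 0 0 0"
}}

```text
time: 4.6
eef_pos: [0.4462, 0.1856, 0.1067]
ee_rot: [0.001, 0.913, 0.409, 0.001]
force: [-0.8, -4.1, 5.9]
opening: 0.161
gripper_force: 29.3
```

Request:
{"fn": "carry_out", "kwargs": {
  "steps": "0 0 -0.12 0 0 0 0; 0 0 -0.24 0 0 0 0; 0 0 -0.34 0 0 0 0; 0 0 -0.4 0 0 0 0; 0 0 -0.42 0 0 0 0"
}}

```text
time: 5.02
eef_pos: [0.446, 0.1856, 0.1066]
ee_rot: [0.001, 0.809, 0.588, 0.0]
force: [-1.0, -5.6, 5.0]
opening: 0.161
gripper_force: 29.6
```

Request:
{"fn": "carry_out", "kwargs": {
  "steps": "0 0 0 0 0 0 0; 0 0 0 0 0 0 0; 0 0 0 0 0 0 0"
}}

```text
time: 5.27
eef_pos: [0.446, 0.1856, 0.1067]
ee_rot: [0.001, 0.809, 0.587, 0.0]
force: [-1.4, -4.5, 4.7]
opening: 0.16
gripper_force: 29.4
```

Request:
{"fn": "carry_out", "kwargs": {
  "steps": "0 0 0 0 0 0 0.6; 0 0 0 0 0 0 0.6; 0 0 0 0 0 0 0.6; 0 0 0 0 0 0 0.6; 0 0 0 0 0 -1 0.6"
}}

```text
time: 5.68
eef_pos: [0.4438, 0.1856, 0.1134]
ee_rot: [-0.001, 0.809, 0.587, -0.002]
force: [0.6, 0.1, -0.1]
opening: 0.6
gripper_force: 0.0
```

Request:
{"fn": "carry_out", "kwargs": {
  "steps": "0 0 0 0 0 -2 0.6; 0 0 0 0 0 -5 0.6; 0 0 0 0 0 -9 0.6; 0 0 0 0 0 -13 1; 0 0 0 0 0 -16 1"
}}

```text
time: 6.1
eef_pos: [0.4458, 0.1862, 0.2798]
ee_rot: [0.001, 0.809, 0.588, 0.002]
force: [0.6, -0.3, 0.1]
opening: 0.858
gripper_force: 0.0
```

Run:
```python
from h import *
import time
for k in range(4): c=capture('wrist')
np.savez('w3.npz',**c);W=world(c);z=W[...,2]
m=(abs(z-.07)<.004);r=cv2.minAreaRect(W[m][:,:2].astype(np.float32));print(r)
m=(z>.104)&(z<.118);b=cv2.minAreaRect(W[m][:,:2].astype(np.float32));print('bar',b,m.sum())
# vees & dial: from all views, points in gauge frame
for n in ['w3','w1','w2']:
    W=world(np.load(n+'.npz'));C=np.array([.4452,.1858]);a=np.radians(71.23)
    Y=np.array([np.cos(a),np.sin(a)]);X=np.array([Y[1],-Y[0]])
    d=W[...,:2]-C;gx=d@X-.155;gy=d@Y;z=W[...,2]
    m=(z>.03)&(z<.058)&(abs(gx)<.035)
    for s in (1,-1):
        k=m&(abs(gy*s-.078)<.02);kk=k&(z>.05)
        if k.sum()>10: print(n,s,k.sum(),'gx',gx[k].min().round(4),gx[k].max().round(4),'gy',np.percentile(gy[k],[3,97]).round(4),'zmax',z[k].max())
cv2.imwrite('pics/d.png',c['color'][:,:,::-1])
print(sense()['eef_pos'],sense()['ee_rot'],sense()['qpos'])
```

```text
((0.4445566236972809, 0.18611137568950653), (0.12888848781585693, 0.10872307419776917), 71.06741333007812)
bar ((0.44485536217689514, 0.1862218677997589), (0.04332718998193741, 0.01345029752701521), 71.57862854003906) 679
w3 1 681 gx -0.0281 0.026 gy [0.0715 0.0845] zmax 0.0557015838515606
w3 -1 622 gx -0.0276 0.0264 gy [-0.0844 -0.0706] zmax 0.0563396239011596
w1 -1 1023 gx -0.0271 0.0272 gy [-0.0844 -0.0706] zmax 0.056496863789899654
w2 -1 1026 gx -0.0269 0.0272 gy [-0.0843 -0.0706] zmax 0.05612123141603609
[0.44578706 0.18612935 0.27699511] [4.27219097e-04 8.09217375e-01 5.87507478e-01 1.42146543e-03] [ 2.84262501e-01 -2.72242127e-01  1.98454449e+00  1.55181704e-04
  1.42632571e+00  5.99084664e-01]
```

View pics/d.png

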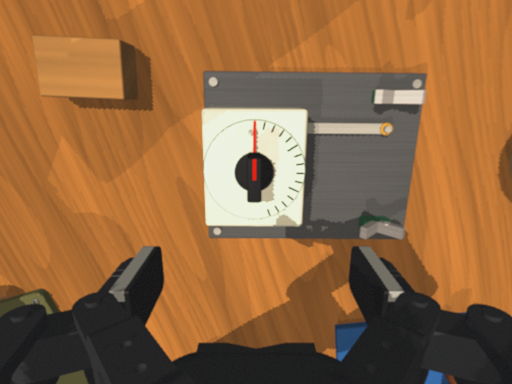

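The pointer, at about (254,125), is on the red mark: the bar yaw of 71.6° matches the gauge's 71.2°. Next, the rack.

Request:
{"fn": "carry_out", "kwargs": {
  "steps": "0 0 0 -3.5 1.7 0 1; 0 0 0 -7 3.4 0 1; 0 0 0 -10.5 5.2 0 1; 0 0 0 -14 6.9 0 1; 0 0 0 -17.5 8.6 0 1"
}}

```text
time: 6.72
eef_pos: [0.4718, -0.0086, 0.273]
ee_rot: [-0.001, 0.809, 0.588, -0.001]
force: [1.0, 0.3, 0.6]
opening: 0.999
gripper_force: 0.0
```

Request:
{"fn": "carry_out", "kwargs": {
  "steps": "0 0 0 -3.5 1.7 0 1; 0 0 0 -7 3.4 0 1; 0 0 0 -10.5 5.2 0 1; 0 0 0 -14 6.9 0 1; 0 0 0 -17.5 8.6 0 1"
}}

```text
time: 7.13
eef_pos: [0.4994, -0.2016, 0.2728]
ee_rot: [-0.002, 0.809, 0.587, -0.001]
force: [1.4, -0.2, -0.0]
opening: 1.001
gripper_force: 0.0
```

Run:
```python
from h import *
for k in range(4): c=capture('wrist')
np.savez('w4.npz',**c);W=world(c);z=W[...,2]
im=c['color'][:,:,::-1].copy()
for q in ['pale_spindle','dark_spindle','rack']:
  for r in regions_of(q,'wrist')[:3]:
    m=r['pixels']&(z>.03)&(z<.09)
    if m.sum()<20: continue
    p=W[m];print(q,round(r['p'],2),np.round(r['rect']),p.mean(0).round(4),c['color'][m].mean(0).round(),np.nanmax(p[:,2]).round(4),cv2.minAreaRect(p[:,:2].astype(np.float32)))
cv2.imwrite('pics/e.png',im)
print(sense()['eef_pos'],sense()['ee_rot'],sense()['qpos'])
```

```text
pale_spindle 0.79 [266. 156.  45. 185.] [ 0.5108 -0.1902  0.0638] [232. 205. 131.] 0.0726 ((0.5092114806175232, -0.1978115737438202), (0.20001311600208282, 0.03889954462647438), 78.12397003173828)
pale_spindle 0.76 [ 88. 180. 111. 153.] [ 0.2994 -0.1613  0.0334] [237. 141.  10.] 0.0403 ((0.29859814047813416, -0.16689465939998627), (0.03232211247086525, 0.19940313696861267), 8.081609725952148)
dark_spindle 0.56 [365. 138.  43. 190.] [ 0.6158 -0.2083  0.0634] [129.  77.  49.] 0.0738 ((0.6165104508399963, -0.2171158343553543), (0.20034264028072357, 0.03801349177956581), 77.91279602050781)
rack 0.92 [304. 142. 186. 186.] [ 0.5657 -0.201   0.0509] [ 59. 104. 158.] 0.065 ((0.5627884268760681, -0.20887136459350586), (0.16979531943798065, 0.16338758170604706), 78.08263397216797)
[ 0.50009966 -0.19894159  0.2742295 ] [-9.46287728e-04  8.08872395e-01  5.87983372e-01 -3.26353079e-04] [-4.78489589e-01 -1.36357307e-01  1.87406851e+00  2.66391372e-04
  1.40586610e+00 -1.64864873e-01]
```

View pics/e.png

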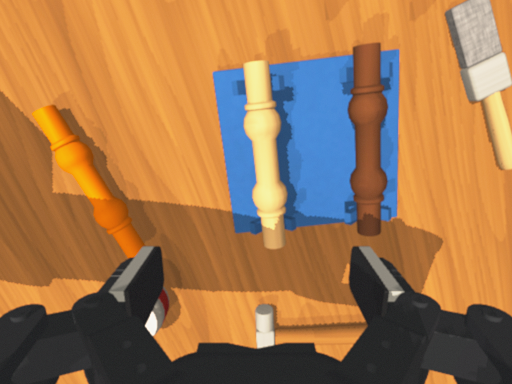

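The wrist view shows the pale spindle centred at (267,155), the dark one at (368,140), and the orange one on the table at (88,180). The pale spindle's yaw is 78.1° and its centre is (0.509, -0.198).

Request:
{"fn": "carry_out", "kwargs": {
  "steps": "0 0 -0.107 0.5 0.78 3.5 0.8; 0 0 -0.107 0.51 0.78 7 0.8; 0 0 -0.107 0.51 0.78 10.5 0.8; 0 0 -0.107 0.51 0.78 14 0.8; 0 0 -0.107 0.51 0.78 16 0.8"
}}

```text
time: 7.9
eef_pos: [0.5073, -0.195, 0.1109]
ee_rot: [-0.003, 0.776, 0.631, -0.001]
force: [-0.8, 1.1, 0.2]
opening: 0.804
gripper_force: 0.0
```

Request:
{"fn": "carry_out", "kwargs": {
  "steps": "0 0 0 0 0 2 0.8; 0 0 0 0 0 4 0.8; 0 0 0 0 0 5 0.8; 0 0 0 0 0 6 0.8; 0 0 0 0 0 6 0.8"
}}

```text
time: 8.32
eef_pos: [0.5085, -0.1964, 0.0536]
ee_rot: [-0.001, 0.776, 0.63, -0.001]
force: [0.2, 0.3, -0.7]
opening: 0.799
gripper_force: 0.0
```

Request:
{"fn": "carry_out", "kwargs": {
  "steps": "0 0 0 0 0 0 0; 0 0 0 0 0 0 0; 0 0 0 0 0 0 0; 0 0 0 0 0 0 0; 0 0 0 0 0 0 0",
  "squeeze": 30
}}

```text
time: 8.73
eef_pos: [0.5108, -0.1983, 0.0569]
ee_rot: [0.001, 0.777, 0.63, 0.001]
force: [0.4, 1.0, 3.5]
opening: 0.292
gripper_force: 29.6
```

Request:
{"fn": "carry_out", "kwargs": {
  "steps": "0 0 0 0 0 0 0; 0 0 0 0 0 0 0; 0 0 0 0 0 0 0"
}}

```text
time: 8.98
eef_pos: [0.5107, -0.1983, 0.0568]
ee_rot: [0.001, 0.777, 0.63, 0.001]
force: [1.0, 0.4, 6.5]
opening: 0.293
gripper_force: 29.8
```

Request:
{"fn": "carry_out", "kwargs": {
  "steps": "0 0 0 0 0 -1 0; 0 0 0 0 0 -3 0; 0 0 0 0 0 -6 0; 0 0 0 0 0 -9.5 0; 0 0 0 0 0 -12.5 0"
}}

```text
time: 9.4
eef_pos: [0.5085, -0.1974, 0.1815]
ee_rot: [-0.001, 0.777, 0.63, -0.001]
force: [1.3, -0.3, -1.0]
opening: 0.289
gripper_force: 29.6
```

Request:
{"fn": "carry_out", "kwargs": {
  "steps": "0 0 0 2 0.1 0 0; 0 0 0 5 0.2 0 0; 0 0 0 9 0.3 0 0; 0 0 0 13 0.4 0 0; 0 0 0 17 0.56 0 0"
}}

```text
time: 9.82
eef_pos: [0.5492, -0.0311, 0.18]
ee_rot: [-0.001, 0.777, 0.629, -0.001]
force: [0.9, -1.0, -1.5]
opening: 0.296
gripper_force: 29.7
```

Request:
{"fn": "carry_out", "kwargs": {
  "steps": "0 0 0.03 4 0.1 0 0; 0 0 0.06 8 0.2 0 0; 0 0 0.09 12 0.3 0 0; 0 0 0.12 15.5 0.5 0 0; 0 0 0.12 17.37 0.57 0 0"
}}

```text
time: 10.23
eef_pos: [0.591, 0.1396, 0.1798]
ee_rot: [-0.001, 0.813, 0.583, -0.001]
force: [0.0, -0.1, -2.2]
opening: 0.288
gripper_force: 29.7
```

```bash
cat > chk.py <<'E'
from h import *
for k in range(6): c=capture('wrist')
np.savez('w5.npz',**c);W=world(c);z=W[...,2];hs=c['color'].astype(int)
s=sense();e=np.array(s['eef_pos'])
C=np.array([.4450,.1860]);a=np.radians(71.2);Y=np.array([np.cos(a),np.sin(a)]);X=np.array([Y[1],-Y[0]])
S=C+.1545*X
print('time',s['time'],'eef',e.round(4),np.round(s['ee_rot'],4),'seat',S.round(4))
dz=e[2]
m=(abs(z-dz-.0)<.03)&(hs[...,0]>140)&(hs[...,2]<hs[...,0]*.85)&(hs[...,1]>hs[...,0]*.72)&(np.hypot(*(np.moveaxis(W[...,:2]-e[:2],-1,0)))<.115)
n,l,st,ce=cv2.connectedComponentsWithStats(m.astype(np.uint8))
p=np.concatenate([W[l==i] for i in range(1,n) if st[i,4]>60]);r=cv2.minAreaRect(p[:,:2].astype(np.float32))
gm=np.array(r[0])-S;print(r,len(p),'off x,y mm',(gm@X*1e3).round(1),(gm@Y*1e3).round(1),'zmax',np.percentile(p[:,2],99).round(4))
q=(p[:,:2]-S)@Y;qx=(p[:,:2]-S)@X
print('axis range',np.percentile(q,[.5,99.5]).round(4))
for lo,hi in((-.1,-.07),(-.06,-.03),(.03,.06),(.07,.1)):
    k=(q>lo)&(q<hi)
    if k.sum()>20: print(lo,hi,k.sum(),'x',np.percentile(qx[k],[2,98]).round(4),'z top',np.percentile(p[k,2],98).round(4))
cv2.imwrite('pics/f.png',c['color'][:,:,::-1])
E
python3 chk.py
```

```text
time 10.5333 eef [0.5909 0.1352 0.1799] [-1.000e-04  8.133e-01  5.818e-01 -7.000e-04] seat [0.5913 0.1362]
((0.5993162393569946, 0.16825374960899353), (0.13213665783405304, 0.03527145832777023), 72.03504943847656) 20412 off x,y mm -2.7 32.9 zmax 0.1944
axis range [-0.0294  0.0983]
-0.06 -0.03 80 x [-0.0193 -0.0136] z top 0.1861
0.03 0.06 6706 x [-0.0181  0.0124] z top 0.1946
0.07 0.1 6033 x [-0.0134  0.0085] z top 0.1886
```

View pics/f.png

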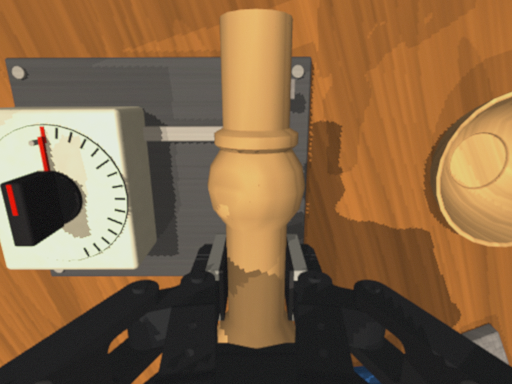

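The spindle is held squarely, centred on image column ~257. The pointer is still on zero (43,130). Lowering it now.

Request:
{"fn": "carry_out", "kwargs": {
  "steps": "0 0 0 0 0 1.5 0; 0 0 0 0 0 3.5 0; 0 0 0 0 0 5.5 0; 0 0 0 0 0 7 0; 0 0 0 0 0 8 0"
}}

```text
time: 10.95
eef_pos: [0.5902, 0.1346, 0.0982]
ee_rot: [-0.001, 0.814, 0.581, -0.002]
force: [-0.4, 0.6, -0.6]
opening: 0.294
gripper_force: 29.7
```

Request:
{"fn": "carry_out", "kwargs": {
  "steps": "0 0 0 0 0 1 0; 0 0 0 0 0 2 0; 0 0 0 0 0 3 0; 0 0 0 0 0 3.6 0; 0 0 0 0 0 4 0"
}}

```text
time: 11.37
eef_pos: [0.5913, 0.1361, 0.0595]
ee_rot: [-0.0, 0.813, 0.582, -0.0]
force: [0.3, 0.5, -1.1]
opening: 0.294
gripper_force: 29.7
```

Request:
{"fn": "carry_out", "kwargs": {
  "steps": "0 0 0 0 0 0 0; 0 0 0 0 0 0 0; 0 0 0 0 0 0.1 0; 0 0 0 0 0 0.2 0; 0 0 0 0 0 0.2 0"
}}

```text
time: 11.78
eef_pos: [0.5918, 0.1363, 0.0587]
ee_rot: [0.0, 0.813, 0.582, 0.0]
force: [-0.5, 0.5, -1.7]
opening: 0.292
gripper_force: 29.7
```

Request:
{"fn": "carry_out", "kwargs": {
  "steps": "0 0 0 0 0 0.1 0; 0 0 0 0 0 0.1 0; 0 0 0 0 0 0.2 0; 0 0 0 0 0 0.2 0"
}}

```text
time: 12.12
eef_pos: [0.5926, 0.1362, 0.0573]
ee_rot: [0.001, 0.813, 0.582, 0.001]
force: [1.2, -1.6, 2.2]
opening: 0.29
gripper_force: 30.0
```

Request:
{"fn": "carry_out", "kwargs": {
  "steps": "0 0 0 0 0 0.1 0; 0 0 0 0 0 0.1 0; 0 0 0 0 0 0.1 0; 0 0 0 0 0 0.1 0"
}}

```text
time: 12.45
eef_pos: [0.593, 0.1361, 0.0569]
ee_rot: [0.001, 0.813, 0.582, 0.001]
force: [1.6, -1.3, 4.5]
opening: 0.293
gripper_force: 30.3
```

Request:
{"fn": "carry_out", "kwargs": {
  "steps": "0 0 0 0 0 0 0.34; 0 0 0 0 0 0 0.4; 0 0 0 0 0 0 0.5; 0 0 0 0 0 0 0.7; 0 0 0 0 0 0 0.8"
}}

```text
time: 12.87
eef_pos: [0.591, 0.1363, 0.0548]
ee_rot: [-0.0, 0.813, 0.582, -0.0]
force: [0.6, 0.2, 0.3]
opening: 0.773
gripper_force: 0.0
```

Request:
{"fn": "carry_out", "kwargs": {
  "steps": "0 0 0 0 0 0 0.8; 0 0 0 0 0 -1 0.8; 0 0 0 0 0 -3 0.8; 0 0 0 0 0 -6 0.8; 0 0 0 0 0 -10 0.8"
}}

```text
time: 13.28
eef_pos: [0.5894, 0.1359, 0.1537]
ee_rot: [-0.001, 0.813, 0.582, -0.003]
force: [-0.1, 0.2, -0.6]
opening: 0.8
gripper_force: 0.0
```

Request:
{"fn": "carry_out", "kwargs": {
  "steps": "0 0 0 -2 0 -4 0.8; 0 0 0 -5 0 -7 0.8; 0 0 0 -7 0 -10 0.8; 0 0 0 -7 0 -12 0.8; 0 0 0 -7 0 -12 0.8"
}}

```text
time: 13.7
eef_pos: [0.5712, 0.069, 0.2833]
ee_rot: [0.003, 0.814, 0.581, 0.005]
force: [1.2, -0.0, 1.1]
opening: 0.796
gripper_force: 0.0
```

```bash
sed -i "s/dz=e\[2\]/dz=.055/; s/<.115)/<.2)/; s#pics/f#pics/g#" chk.py; python3 chk.py
python3 - <<'E'
from h import *
for n in ('scene','side'):
    c=capture(n);W=world(c)
    for q in ('pale_spindle','dark_spindle'):
        for r in regions_of(q,n)[:2]:
            m=r['pixels']&(W[...,2]>.03)
            if m.sum()>20: print(n,q,round(r['p'],2),cv2.minAreaRect(W[m][:,:2].astype(np.float32)))
print(sense()['force'],sense()['time'])
E
```

```text
time 14.0 eef [0.5681 0.0704 0.2729] [-0.0011  0.8129  0.5825 -0.0017] seat [0.5913 0.1362]
((0.5967676043510437, 0.12782123684883118), (0.1894836127758026, 0.38834667205810547), 60.989768981933594) 7446 off x,y mm 7.9 -6.2 zmax 0.0716
axis range [-0.0975  0.0874]
-0.1 -0.07 833 x [-0.0248  0.025 ] z top 0.0656
-0.06 -0.03 1334 x [-0.1415  0.1952] z top 0.0716
0.03 0.06 1329 x [-0.1016  0.1552] z top 0.0718
0.07 0.1 986 x [-0.025   0.0255] z top 0.0657
scene pale_spindle 0.56 ((0.5960232615470886, 0.13339294493198395), (0.19521667063236237, 0.03598625212907791), 72.44068908691406)
scene pale_spindle 0.54 ((0.30501657724380493, -0.17038413882255554), (0.028784839436411858, 0.1895482987165451), 5.6072821617126465)
scene dark_spindle 0.61 ((0.6251521706581116, -0.21838811039924622), (0.19946826994419098, 0.03832819685339928), 74.2477798461914)
side pale_spindle 0.76 ((0.5903275012969971, 0.1377423256635666), (0.1985870748758316, 0.03657645359635353), 68.60975646972656)
side pale_spindle 0.74 ((0.2970316708087921, -0.16112807393074036), (0.030524810776114464, 0.19322367012500763), 8.421239852905273)
side dark_spindle 0.71 ((0.4395943582057953, 0.1881249099969864), (0.04405241459608078, 0.02612767368555069), 69.32940673828125)
side dark_spindle 0.58 ((0.6172477602958679, -0.21548467874526978), (0.20111706852912903, 0.03702349588274956), 77.60210418701172)
[ 0.22582469  0.14599416 -0.56161023] 14.3
```

View pics/g.png

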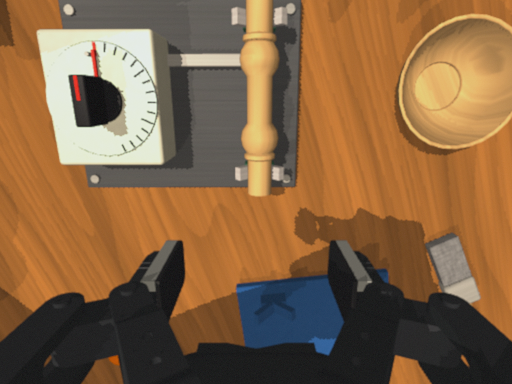

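The spindle lies in both vees: its ends are at (258,10) and (259,190), with both end tops at z≈65.6 mm, so the axis is at about 52.6 mm. The pointer is still on zero (95,50) and the arm is clear of everything.

```bash
python3 -c "
from plant import *
print(job_done())"
```

```text
the job is handed in; nothing more can be done
None
```

I turned the peak pointer back to zero, laid the pale spindle in both gauge vees and let go, then handed the job in at about 14 s; the hand-in returned no verdict.

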